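Stand the fallen adhesive bottles back in the rack

TASK

The two adhesive bottles have fallen over on the speaker-repair bench. Pull the rack's sliding tray all the way out, stand each bottle upright on its own pad (amber bottle with the red cap wholly on the red pad, white bottle with the blue cap wholly on the blue pad) without dropping it, and let go; then push the tray fully home under the wire riser, with both bottles and the red can on it still standing. Do not tip the can, and leave the jar and the ring magnet where they are.

Things in the scene. Friction and masses are not known exactly. Their poses are not given: they have to be found in the camera images.
- resin_center (a point): Amber bottle with a red cap and a red band near its base (resin). Origin at the bottle's centre, half-way up (62 mm from the base); its z axis runs from base to cap. Round bottle 124 mm long: straight body 56 mm across from the base to 96 mm, then a cone to a short neck 22 mm across, then, from 108 mm on, a cap 25 mm across. About 0.2 kg, closed. Lies on its side at first, cap roughly towards the robot's base.
- hardener_center (a point): White bottle with a blue cap and a blue band near its base (hardener). Origin at the bottle's centre, half-way up (62 mm from the base); its z axis runs from base to cap. Round bottle 124 mm long: straight body 56 mm across from the base to 96 mm, then a cone to a short neck 22 mm across, then, from 108 mm on, a cap 25 mm across. About 0.2 kg, closed. Lies on its side at first, cap roughly towards the robot's base.
- pad_red (a point): Centre of the red round pad on the tray floor, 88 mm across; at the level the bottle's base rests on (12 mm above the bench). It moves with the tray. Its x axis points straight into the rack (the way the tray closes), y to the left along the tray's front, z up.
- pad_blue (a point): Centre of the blue round pad on the tray floor, 88 mm across, 132 mm to the right of the red one (along -y of the tray); same axes, moves with the tray.
- knob (a point): The tray's handle: an upright black post 18 mm across that stands in front of the tray's front edge, from 12 to 66 mm above the bench; origin on its axis at 48 mm. Same axes as the pads; moves with the tray. It stands 87 mm in front of the line of the pads and 32 mm in front of the riser when the tray is home.
- tray (a joint): How far the tray is drawn out (m): 0 fully home, 0.14 fully out; it needs about 2 N to slide and stays where it is left, with firm stops at both ends. Tray: aluminium, 280 mm wide, 240 mm deep, with a rim up to 24 mm above the bench.
- rack: Wire riser that stands over the tray, fixed to the bench: 342 mm wide, 250 mm deep, four legs, a wire shelf whose underside is 194 mm above the bench and with a meter and a bin on its rear half (up to 280 mm). Origin on the bench under its centre; x axis away from its open front, into the rack. Its front edge is 126 mm in front of its origin, and the pads (tray home) are 65 mm in front of it.
- can_center (a point): Red can, 66 mm across, 90 mm tall, standing at the back of the tray behind the pads; origin at its centre. It rides with the tray.
- jar: Small clear jar, 48 mm across, 50 mm tall; origin under its centre.
- magnet: Flat dark ring magnet, 72 mm across, 16 mm high; origin under its centre.

How it is judged:
By the outcome, as a careful person would: the job done as asked, in the order asked, and still so for the second after the job is handed in, with the robot touching nothing.
It also fails if it takes over 72 s, if anything falls off the work surface, if the arm or the gripper's body presses on something with over 40 N, if the wrist force passes 120 N, or if a joint passes its speed limit or range.

ROBOT

A 6-joint arm with a two-finger parallel gripper is mounted at the origin on the work surface. World frame = base frame: x ahead of the robot, y to its left, z up, the work surface at z = 0. Lengths are in m, angles in rad, forces in N, time in s.
With the tool pointing down it reaches from about 0.375 to 0.825 m from the base axis. Payload 5.5 kg.
Tool frame: the origin (TCP) lies between the finger pads; the fingertips stand 22 mm ahead of it and the grasp point (between the pads) lies 3 mm ahead of it (manip.tips_ahead is the distance from the TCP to the fingertips, in m); z points along the fingers, y is the line along which they close (so a half turn about z gives the same grasp; the last joint's range is limited). The gripper opens to 85 mm and grips with 20 to 120 N. Pads are 22 mm wide; open, the fingers measure 114 mm over their backs; the gripper's body (76 mm by 85 mm) begins 54 mm behind the grasp point. The pads swing forward as they close: fully open they stand 13 mm farther back than shut.
Start: joints at [-1.225, 0.314, -0.047, 1.21, 0, 1.571], TCP at [0.203, -0.564, 0.253] pointing down, gripper open.
Joint ranges: [-2.67, 2.67], [-0.69, 1.73], [-1.03, 1.25], [-2.08, 2.16], [-1.42, 1.45], [-3.14, 3.14]. Speed limits (rad/s): [2.39, 2.39, 3.01, 3.14, 3.14, 3.14].

INTERFACE

Orientations are given as a rotation vector (axis times angle).
In Python, from plant import manip gives the robot as it stands.
- The arm moves only by the shell command python3 -m crank 'ROWS'. ROWS is JSON, one flat list of numbers, 7 for each row, row after row: the shift along the world's x, y, z in mm, then the turn, a rotation vector about the world's x, y, z in degrees, then the finger opening in mm, from 0 to 85.4. A call has 1 to 5 rows; each row shifts and turns the commanded pose from where the row before left it; what a row does not reach is not made up. A row lasts 1/12 s, in which the tool goes at most 41.7 mm and 7.16 degrees, less where a joint would pass 70% of its speed; a pose out of reach is approached as far as the arm can. A call with a gripper value outside its range is refused whole. The fingers move at their own pace and stop on an object; the grip force is fixed at half the most. Time passes only in rows, so rows that do not move let the fingers close. It gives the time, the measured TCP pose, the force, the opening and the grip force at its end, in the units of the state.
- manip.sense(): the state, without advancing time (a new reading comes with each control period).
- manip.grab_frame(name): name is "scene" or "top"; returns a dict with "frame" (400x640x3 uint8, red, green, blue), "fx", "fy", "cx", "cy" (pixels), "dist_coeffs" ([k1, k2, p1, p2, k3] as OpenCV has them; the pictures are not rectified), "origin" and "attitude" of the camera in the world. Camera axes: x right, y up, looking along -z (the intrinsics and any distortion apply to the point x, -y, -z); pixel columns grow to the right and rows downward; lengths in m; the calibration is good to about 2 mm. A picture is of the moment at which its call begins. There is no depth.
- manip.finish_job(): hands the job in; it is judged then, once.
The state is a dict: "clock": time; "qpos": joint angles; "joint_velocities": joint speeds; "tau": joint torques, N m; "tool_pos": TCP position; "orientation": TCP orientation; "contact_force": force on the tool from outside, world axes, zero at the start; "wrist_torque": the same for the moment, N m; "finger_gap": finger opening in m; "gripper_force": force on a finger pad.
Only numpy, scipy, OpenCV 4.12 (cv2) and the standard library are available. Lean on these libraries where they do the work, as an engineer would, in place of code of your own. Each camera call takes 0.05 s, during which the arm holds its last target. There are 200 camera calls.

## Working session

There is one attempt and no reset: what is moved stays moved. The work goes in short steps, Python scripts to look and compute and a shell command to move; the robot and the scene stay as the last step left them, time stands still between calls to the robot, and variables do not carry over. Pictures are saved under pics/ and viewed, at most 10 in all, crops included, and the job is handed in when it is done.

```bash
ls; mkdir -p pics; cat > h.py <<'E'
import numpy as np, cv2
from scipy.spatial.transform import Rotation as R
from plant import manip
def cam(n):
    f=manip.grab_frame(n); f['K']=np.array([[f['fx'],0,f['cx']],[0,f['fy'],f['cy']],[0,0,1.]]); 
    a=np.array(f['attitude'],float); f['Rm']=R.from_rotvec(a).as_matrix() if a.size==3 else (a.reshape(3,3) if a.size==9 else R.from_quat(a).as_matrix())
    f['D']=np.array(f['dist_coeffs'],float); f['o']=np.array(f['origin'],float); return f
def ray(f,uv):
    p=cv2.undistortPoints(np.array(uv,float).reshape(-1,1,2),f['K'],f['D']).reshape(-1,2)
    return np.c_[p[:,0],-p[:,1],-np.ones(len(p))]@f['Rm'].T
def onz(f,uv,z):
    d=ray(f,uv); return f['o']+d*((z-f['o'][2])/d[:,2])[:,None]
def proj(f,P):
    c=(np.array(P,float).reshape(-1,3)-f['o'])@f['Rm']; c=c*[1,-1,-1]
    return cv2.projectPoints(c,np.zeros(3),np.zeros(3),f['K'],f['D'])[0].reshape(-1,2)
def save(f,n,img=None): cv2.imwrite('pics/'+n+'.png',cv2.cvtColor(f['frame'] if img is None else img,cv2.COLOR_RGB2BGR))
E
python3 - <<'E'
from h import *
for n in ('scene','top'):
    f=cam(n); save(f,n+'0'); print(n,f['attitude'],f['o'],f['fx'],f['D'])
print(manip.sense())
E
```

```text
pics
scene [0.25927993 0.24251001 1.50839323] [ 1.03138249 -0.02039641  1.22230072] 412.5024085612478 [-0.08883837  0.          0.          0.          0.        ]
top [ 0.0964971  -0.07205039 -1.57118489] [0.5132852  0.00275144 1.1754144 ] 453.2370662890919 [0.02225827 0.         0.         0.         0.        ]
{'clock': 0.1, 'qpos': array([-1.22498230e+00,  3.14162937e-01, -4.79927732e-02,  1.21019729e+00,
        2.25815530e-05,  1.57078861e+00]), 'joint_velocities': array([-0.00072947, -0.00149702,  0.00320197, -0.00054873, -0.00066138,
        0.00190275]), 'tau': array([-1.26413643e-04, -5.40768206e+01,  3.40541303e+01,  1.11930966e-02,
       -3.14158308e-05,  1.10900481e-05]), 'tool_pos': array([ 0.20321692, -0.56401341,  0.25251018]), 'orientation': array([-3.09323118e+00, -5.40248183e-01,  3.85550332e-04]), 'contact_force': array([ 0.77749889,  0.45409401, -0.56520288]), 'wrist_torque': array([-0.05596243,  0.07239326, -0.01504896]), 'gripper_force': 0.0, 'finger_gap': 0.08528161709517536}
```

View pics/scene0.png

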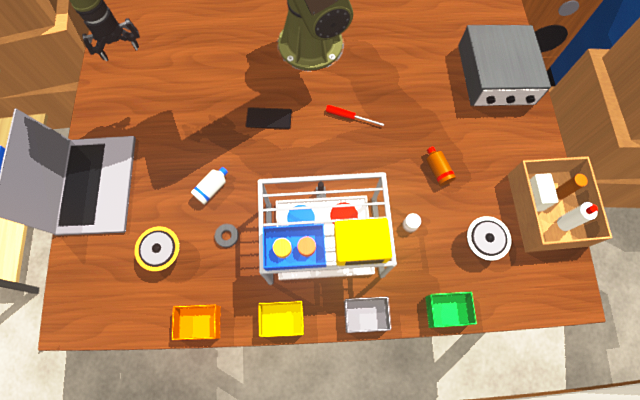

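View pics/top0.png

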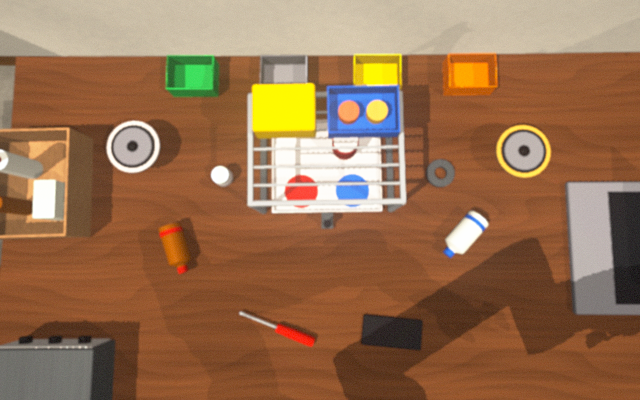

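```bash
cat > m.py <<'E'
from h import *
def blob(f,lo,hi,box,n=1):
    hsv=cv2.cvtColor(f['frame'],cv2.COLOR_RGB2HSV); x0,y0,x1,y1=box
    m=np.zeros(hsv.shape[:2],np.uint8); m[y0:y1,x0:x1]=cv2.inRange(hsv,lo,hi)[y0:y1,x0:x1]
    c=max(cv2.findContours(m,cv2.RETR_EXTERNAL,cv2.CHAIN_APPROX_NONE)[0],key=cv2.contourArea); return c
E
python3 - <<'E'
from m import *
f=cam('top')
def rep(n,c,z):
    P=onz(f,c.reshape(-1,2),z)[:,:2]; r=cv2.minAreaRect((P*1000).astype(np.float32)); print(n,len(c),np.round(r[0],1),np.round(r[1],1),round(r[2],1), 'px',np.round(cv2.minAreaRect(c)[0],1)); return P
rep('amber',blob(f,(0,150,120),(18,255,255),(145,205,205,285)),.028)
rep('white',blob(f,(0,0,180),(180,60,255),(435,200,505,265)),.028)
b=blob(f,(100,120,80),(125,255,255),(440,240,462,265)); rep('wcap',b,.028)
b=blob(f,(100,120,80),(125,255,255),(462,205,505,235)); rep('wband',b,.028)
b=blob(f,(0,200,120),(5,255,255),(150,255,200,285)); rep('acap',b,.028)
rep('redpad',blob(f,(0,150,80),(6,255,255),(280,170,325,215)),.012)
rep('bluepad',blob(f,(100,120,80),(125,255,255),(330,170,375,215)),.012)
rep('knob',blob(f,(0,0,0),(180,255,70),(315,210,340,232)),.066)
rep('tray white',blob(f,(0,0,190),(180,40,255),(268,196,390,218)),.024)
big=np.hstack([cv2.resize(f['frame'][200:285,140:240],None,fx=4,fy=4),cv2.resize(f['frame'][200:285,420:520],None,fx=4,fy=4)])
big2=cv2.resize(f['frame'][165:235,240:440],None,fx=4,fy=4)[:250]
save(f,'crop1',np.vstack([big,big2]))
E
```

```text
amber 276 [526.  395.1] [203.2 150.5] 1.6 px [174.5 244.5]
white 84 [ 545.  -331.3] [55.2 91.4] 47.5 px [462.7 236.1]
wcap 21 [ 504.7 -293.9] [22.4 14.3] 44.1 px [448.3 252.3]
wband 38 [ 582.1 -364.3] [52.5  9.8] 49.7 px [475.5 221.3]
acap 26 [462.8 373.8] [15.4 25.2] 21.7 px [181.8 269.4]
redpad 79 [657.1  77.5] [80.3 31.3] 89.8 px [300.5 193. ]
bluepad 80 [659.3 -54.4] [80.1 31.3] 89.8 px [351.5 192. ]Traceback (most recent call last):
  File "<stdin>", line 12, in <module>
  File "m.py", line 5, in blob
    c=max(cv2.findContours(m,cv2.RETR_EXTERNAL,cv2.CHAIN_APPROX_NONE)[0],key=cv2.contourArea); return c
ValueError: max() iterable argument is empty
```

```bash
python3 - <<'E'
from m import *
f=cam('top')
big=np.hstack([cv2.resize(f['frame'][200:285,140:240],None,fx=4,fy=4),cv2.resize(f['frame'][200:285,420:520],None,fx=4,fy=4)])
big2=cv2.resize(f['frame'][165:235,240:440],None,fx=4,fy=4)[:250]
save(f,'crop1',np.vstack([big,big2]))
s=f['frame'][215:232,318:338].max(2); print(s)
for n,u in (('amberbase L/R',[[158,229],[181,222]]),):print(n,onz(f,u,.028))
hsv=cv2.cvtColor(f['frame'],cv2.COLOR_RGB2HSV)
print(hsv[238,150:195].tolist())
E
```

```text
[[147 149 142 136 129 132 128 134 127 128 125 132 131 125 120 121 118 117
  113 118]
 [150 149 145 136 129 130 126 129 132 128 126 127 126 118 118 116 118 115
  118 122]
 [148 149 146 137 128 124 124 131 132 131 126 127 112 108  99 113 115 122
  119 114]
 [151 151 152 135 122 116 121 129 127 120 123 110 107  98 104 112 118 118
  116 121]
 [152 153 154 137 126 119 117 115 112 108 107 102  99 101  98 113 121 122
  123 122]
 [151 151 147 137 122 111 103  94  89  91  85  81  96  97 104 113 119 117
  121 131]
 [149 152 145 136 123 113  92  81  79  79  76  81  91  92 104 109 110 118
  127 135]
 [157 150 150 136 120 106  88  75  80  75  71  74  83  92  99 113 116 119
  133 148]
 [153 152 151 135 121 102  81  77  77  77  76  77  80  93 101 109 114 126
  146 155]
 [155 154 149 138 122 109  81  77  74  81  74  76  88  97 106 112 116 130
  145 158]
 [155 153 146 137 126 112  89  82  77  73  76  82  97 110 113 113 114 127
  153 158]
 [156 157 149 136 128 118 102  86  81  79  80  93 111 120 128 124 123 137
  155 162]
 [155 154 149 141 131 124 119 106  99  98 101 112 127 132 130 129 139 147
  157 
[... 443 characters left out ...]
 132], [11, 170, 135], [11, 173, 134], [12, 171, 136], [12, 166, 134], [12, 169, 134], [12, 171, 134], [12, 160, 137], [11, 189, 131], [10, 188, 157], [11, 224, 174], [12, 230, 193], [15, 245, 197], [14, 240, 199], [14, 238, 205], [14, 225, 211], [15, 248, 212], [15, 237, 215], [13, 217, 217], [16, 251, 210], [15, 233, 207], [15, 227, 202], [15, 242, 195], [15, 251, 186], [14, 214, 185], [15, 243, 174], [14, 220, 168], [15, 240, 157], [15, 241, 147], [13, 213, 138], [14, 247, 125], [13, 211, 123], [15, 234, 110], [13, 208, 102], [12, 195, 94], [12, 183, 88], [12, 173, 90], [11, 178, 89], [14, 180, 85], [11, 149, 91], [12, 180, 88], [12, 172, 86], [15, 194, 84], [11, 161, 90], [12, 161, 103]]
```

View pics/crop1.png

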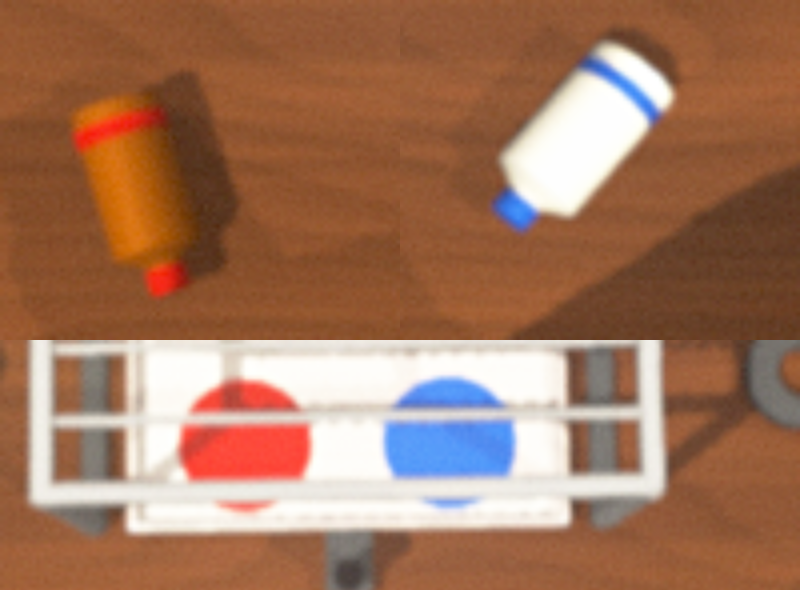

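```bash
python3 - <<'E'
from m import *
f=cam('top'); g=cam('scene')
print('pads',onz(f,[[301.2,191.1],[352.5,190.4]],.012)); print('knob',onz(f,[[327.0,223.3]],.066))
b=blob(f,(0,210,140),(8,255,255),(150,222,195,250)); P=onz(f,b.reshape(-1,2),.028)*1000; r=cv2.minAreaRect(P[:,:2].astype(np.float32)); print('aband',r)
def tri(a,b):
    d1=ray(f,[a])[0];d2=ray(g,[b])[0]; A=np.c_[d1,-d2]; s=np.linalg.lstsq(A,g['o']-f['o'],rcond=None)[0]; return f['o']+d1*s[0],g['o']+d2*s[1]
for n,lo,hi,bf,bg in (('acap',(0,200,120),(5,255,255),(150,255,200,285),(420,145,442,160)),('wcap',(100,120,80),(125,255,255),(440,240,462,265),(212,160,235,182)),('wband',(100,120,80),(125,255,255),(462,205,505,235),(188,180,214,208))):
    ca,cb=[blob(k,lo,hi,x).reshape(-1,2) for k,x in((f,bf),(g,bg))]
    ca=cv2.minAreaRect(ca)[0];cb=cv2.minAreaRect(cb)[0]; print(n,ca,cb,tri(ca,cb))
print(proj(g,[[.57,.0115,.066],[.655,.0775,.012]]))
E
```

```text
pads [[ 0.66205418  0.07569896  0.012     ]
 [ 0.66344875 -0.05702111  0.012     ]]
knob [[0.57548909 0.0087958  0.066     ]]
aband ((557.2833251953125, 412.5257263183594), (12.357616424560547, 54.338409423828125), 17.344017028808594)
acap (180.3000030517578, 269.9000244140625) (432.65380859375, 148.7307586669922) (array([0.46175556, 0.37595492, 0.03296449]), array([0.46175039, 0.37559648, 0.03284763]))
wcap (448.00006103515625, 252.00003051757812) (224.0, 171.00001525878906) (array([ 0.50532232, -0.29366508,  0.0264862 ]), array([ 0.5053777 , -0.29287068,  0.02628087]))
wband (475.02001953125, 220.86000061035156) (201.87547302246094, 193.63583374023438) (array([ 0.58245839, -0.35968407,  0.03885161]), array([ 0.58268426, -0.35683155,  0.03795572]))
[[321.37767995 180.95919045]
 [344.05244418 212.20709782]]
```

```bash
cat > go.py <<'E'
import sys
from h import *
def plan(P,az,p,rotb=None,ref=None):
    # grasp point P (mm), tool azimuth az, pitch p below horizontal (deg)
    a,b=np.radians([az,p]); z=np.array([np.cos(a)*np.cos(b),np.sin(a)*np.cos(b),-np.sin(b)])
    y=np.array([-np.sin(a),np.cos(a),0]); M=np.c_[np.cross(y,z),y,z]
    s=manip.sense(); C=R.from_rotvec(s['orientation']); t=s['tool_pos']*1000
    d=np.array(P)-3*z-t; rv=np.degrees((R.from_matrix(M)*C.inv()).as_rotvec())
    n=int(np.ceil(max(np.linalg.norm(d)/41,np.linalg.norm(rv)/7.1))); print('tot',d.round(1),rv.round(2),'n',n,'row',(d/max(n,1)).round(2),(rv/max(n,1)).round(3),'q',s['qpos'].round(2),'zt',z.round(3))
if __name__=='__main__':
    v=[float(x) for x in sys.argv[1:]]; plan(v[:3],v[3],v[4])
E
python3 go.py 515 8 120 0 45
```

```text
tot [ 309.6  572.3 -130.9] [-61.74 -10.83 149.08] n 23 row [13.46 24.88 -5.69] [-2.684 -0.471  6.482] q [-1.22  0.31 -0.05  1.21  0.    1.57] zt [ 0.707  0.    -0.707]
```

```bash
for i in 1 2 3 4; do python3 -m crank '[13,25,0,0,0,7,85, 13,25,0,0,0,7,85, 13,25,0,0,0,7,85, 13,25,0,0,0,7,85, 13,25,0,0,0,7,85]' | tail -c 400; done; python3 -m crank '[10,24,0,0,0,7,85, 10,24,0,0,0,7,85, 10,24,0,0,0,6,85, 0,0,0,0,0,0,85]'; python3 go.py 515 8 120 0 45
```

```text
clock: 0.72
tool_pos: [0.2687, -0.4383, 0.2532]
orientation: [-2.785, -1.454, -0.0]
contact_force: [0.5, -0.5, 0.3]
finger_gap: 0.0852
gripper_force: 0.0
clock: 1.13
tool_pos: [0.3337, -0.3132, 0.2534]
orientation: [2.218, 2.224, 0.0]
contact_force: [1.7, -0.4, 0.5]
finger_gap: 0.085
gripper_force: 0.0
clock: 1.55
tool_pos: [0.3988, -0.1882, 0.2535]
orientation: [1.447, 2.788, -0.0]
contact_force: [1.5, -0.0, -0.0]
finger_gap: 0.085
gripper_force: 0.0
clock: 1.97
tool_pos: [0.4638, -0.0631, 0.2535]
orientation: [0.541, 3.094, -0.0]
contact_force: [0.1, -0.5, 0.1]
finger_gap: 0.0848
gripper_force: 0.0
clock: 2.3
tool_pos: [0.4949, 0.0109, 0.2533]
orientation: [-0.007, 3.141, 0.003]
contact_force: [0.4, -0.4, -0.4]
finger_gap: 0.0852
gripper_force: 0.0
tot [  18.    -2.9 -131.2] [  0.   -44.94  -0.29] n 7 row [  2.57  -0.42 -18.74] [ 0.    -6.42  -0.041] q [ 0.02  0.12 -0.3   1.16  0.    0.02] zt [ 0.707  0.    -0.707]
```

```bash
python3 -m crank '[2.5,-0.5,-20,0,-6.5,0,85, 2.5,-0.5,-20,0,-6.5,0,85, 2.5,-0.5,-20,0,-6.5,0,85, 2.5,-0.5,-20,0,-6.5,0,85, 2.5,-0.5,-20,0,-6.5,0,85]'; python3 -m crank '[3,0,-20,0,-6.5,0,85, 2.5,0,-20,0,-6,0,85, 0,0,0,0,0,0,85]'; python3 go.py 576 9 50 0.7 45
```

```text
clock: 2.72
tool_pos: [0.505, 0.0047, 0.1588]
orientation: [0.006, 2.607, 0.001]
contact_force: [0.5, -0.5, -1.1]
finger_gap: 0.0849
gripper_force: 0.0
clock: 2.97
tool_pos: [0.5578, 0.0056, 0.1558]
orientation: [0.007, 2.45, -0.0]
contact_force: [-0.9, -0.7, 0.4]
finger_gap: 0.0848
gripper_force: 0.0
tot [  16.     3.3 -103.6] [-0.08 -5.35  0.97] n 3 row [  5.35   1.11 -34.54] [-0.025 -1.784  0.322] q [ 0.02 -0.1  -1.02 -0.05 -0.01  0.02] zt [ 0.707  0.009 -0.707]
```

```bash
cat >> h.py <<'E'
import json
def log():
    s=manip.sense(); open('log.txt','a').write(json.dumps([s['qpos'].tolist(),s['tool_pos'].tolist(),s['orientation'].tolist()])+'\n')
E
cat >> go.py <<'E'
    log()
E
python3 go.py 560 9 110 0.7 75
```

```text
tot [  1.4   3.4 -42.9] [-0.19 24.65  0.98] n 4 row [  0.35   0.84 -10.71] [-0.047  6.162  0.244] q [ 0.02 -0.1  -1.02 -0.05 -0.01  0.02] zt [ 0.259  0.003 -0.966]
```

```bash
python3 -m crank '[-10,1,0,0,6.2,0.2,85, -6,1,0,0,6.2,0.2,85, -2,1,0,0,6.2,0.2,85, 10,1,-10,0,6.2,0.2,85, 0,0,0,0,0,0,85]';python3 go.py 560 9 110 0.7 75
```

```text
clock: 3.38
tool_pos: [0.5489, 0.0096, 0.1406]
orientation: [-0.012, 2.897, 0.005]
contact_force: [2.3, -0.9, 0.2]
finger_gap: 0.0847
gripper_force: 0.0
tot [ 10.3  -0.6 -27.7] [-0.15 -0.97  0.21] n 1 row [ 10.34  -0.65 -27.73] [-0.147 -0.968  0.207] q [ 0.02  0.11 -0.6   0.61  0.    0.01] zt [ 0.259  0.003 -0.966]
```

```bash
python3 go.py 575.5 9 50 0.7 75; cat log.txt
```

```text
tot [ 25.8  -0.6 -87.7] [-0.15 -0.97  0.21] n 3 row [  8.61  -0.22 -29.24] [-0.049 -0.323  0.069] q [ 0.02  0.11 -0.6   0.61  0.    0.01] zt [ 0.259  0.003 -0.966]
[[0.017091561135972697, -0.09518422462132205, -1.0213928623150286, -0.04731678664271592, -0.012643035997863152, 0.01786182960241071], [0.5578297499099972, 0.005629209501766679, 0.15575165673547142], [0.006525067670163655, 2.4495830325859327, -5.2703696797900195e-05]]
[[0.017246987197790355, 0.11465188293012925, -0.6021700816838284, 0.6090271519678626, 0.0005544584384902091, 0.009066537836454428], [0.5488882131336617, 0.009638904423020508, 0.14062369773309222], [-0.011946838604817975, 2.8966442076448446, 0.005493879907892513]]
[[0.017246987197790355, 0.11465188293012925, -0.6021700816838284, 0.6090271519678626, 0.0005544584384902091, 0.009066537836454428], [0.5488882131336617, 0.009638904423020508, 0.14062369773309222], [-0.011946838604817975, 2.8966442076448446, 0.005493879907892513]]
```

```bash
python3 -m crank '[9,0,-22,0,-0.5,0.2,85, 7,0,-22,0,-0.5,0,85, 5,-0.5,-22,0,0,0,85, 5,0,-22,0,0,0,85, 0,0,0,0,0,0,85]'; python3 -m crank '[0,0,0,0,0,0,30, 0,0,0,0,0,0,10, 0,0,0,0,0,0,5, 0,0,0,0,0,0,5, 0,0,0,0,0,0,5]'; python3 -m crank '[0,0,0,0,0,0,5, 0,0,0,0,0,0,5, 0,0,0,0,0,0,5]'; python3 go.py 575.5 9 50 0.7 75
```

```text
clock: 3.8
tool_pos: [0.5675, 0.009, 0.0497]
orientation: [-0.017, 2.879, 0.006]
contact_force: [-1.6, 0.1, 0.0]
finger_gap: 0.0846
gripper_force: 0.0
clock: 4.22
tool_pos: [0.5719, 0.0096, 0.0555]
orientation: [-0.019, 2.87, 0.006]
contact_force: [0.3, -0.1, 0.5]
finger_gap: 0.025
gripper_force: 0.0
clock: 4.47
tool_pos: [0.5722, 0.0091, 0.0554]
orientation: [-0.018, 2.87, 0.004]
contact_force: [-1.1, -2.5, 6.0]
finger_gap: 0.0165
gripper_force: 58.4
tot [ 2.5 -0.1 -2.5] [-0.08  0.58 -0.04] n 1 row [ 2.54 -0.06 -2.52] [-0.081  0.579 -0.042] q [ 0.02  0.25 -0.68  0.37  0.    0.  ] zt [ 0.259  0.003 -0.966]
```

```bash
python3 -m crank '[-2,0,0,0,0,0,5, -4,0,0,0,0,0,5, -6,0,0,0,0,0,5, -7,0,0,0,0,0,5, -7,-0.5,0,0,0,0,5]'; for i in 1 2; do python3 -m crank '[-7,0,0,0,0,0,5, -7,0,0,0,0,0,5, -7,0,0,0,0,0,5, -7,0,0,0,0,0,5, -7,-0.5,0,0,0,0,5]'; python3 -c "from h import *;log()"; done; python3 -m crank '[-7,0,0,0,0,0,5, -7,0,0,0,0,0,5, -7,0,0,0,0,0,5, -6,-0.5,0,0,0,0,5, -5,0,0,0,0,0,5]'; python3 go.py 435.5 9 50 0.7 75
```

```text
clock: 4.88
tool_pos: [0.5465, 0.0087, 0.0554]
orientation: [-0.018, 2.868, 0.005]
contact_force: [2.3, -1.2, 6.2]
finger_gap: 0.0164
gripper_force: 59.3
clock: 5.3
tool_pos: [0.5113, 0.0082, 0.0554]
orientation: [-0.018, 2.868, 0.005]
contact_force: [2.3, -2.2, 6.4]
finger_gap: 0.0163
gripper_force: 59.3
clock: 5.72
tool_pos: [0.4764, 0.0078, 0.0554]
orientation: [-0.019, 2.868, 0.005]
contact_force: [2.7, -1.0, 7.6]
finger_gap: 0.0164
gripper_force: 59.3
clock: 6.13
tool_pos: [0.4444, 0.0074, 0.0554]
orientation: [-0.019, 2.868, 0.005]
contact_force: [3.0, -3.0, 7.0]
finger_gap: 0.0161
gripper_force: 59.4
tot [-9.7  1.6 -2.5] [-0.12  0.66 -0.06] n 1 row [-9.68  1.64 -2.51] [-0.118  0.665 -0.062] q [ 0.02  0.03 -0.95  0.32  0.    0.  ] zt [ 0.259  0.003 -0.966]
```

```bash
python3 -m crank '[-4,0,0,0,0,0,5, -4,0,0,0,0,0,5, -3,0,0,0,0,0,5, -1.5,0,0,0,0,0,5, -1,0,0,0,0,0,5]'; python3 -m crank '[-1,0,0,0,0,0,5, 0,0,0,0,0,0,5]';python3 go.py 435.5 7 50 0.7 75
```

```text
clock: 6.55
tool_pos: [0.4367, 0.0073, 0.0558]
orientation: [-0.018, 2.859, 0.005]
contact_force: [48.3, -2.8, -60.2]
finger_gap: 0.0159
gripper_force: 59.5
clock: 6.72
tool_pos: [0.4367, 0.0073, 0.0558]
orientation: [-0.018, 2.858, 0.005]
contact_force: [49.1, -2.7, -58.5]
finger_gap: 0.0163
gripper_force: 60.3
tot [-2.  -0.3 -2.9] [-0.1   1.22 -0.05] n 1 row [-1.96 -0.27 -2.91] [-0.096  1.216 -0.047] q [ 0.02  0.01 -0.97  0.3   0.    0.  ] zt [ 0.259  0.003 -0.966]
```

```bash
python3 -m crank '[3,0,0,0,0,0,5, 2,0,0,0,0,0,5, 0,0,0,0,0,0,5]'; python3 - <<'E'
from m import *
f=cam('top'); save(f,'top1')
for n,lo,hi,c in(('red',(0,150,80),(6,255,255),[.522,.0745,.012]),('blue',(100,120,80),(125,255,255),[.523,-.058,.012])):
    u,v=proj(f,c)[0].astype(int); b=blob(f,lo,hi,(u-30,v-30,u+30,v+30)); r=cv2.minAreaRect((onz(f,b.reshape(-1,2),.012)[:,:2]*1000).astype(np.float32)); print(n,u,v,r)
log()
E
```

```text
clock: 6.97
tool_pos: [0.4369, 0.0073, 0.0555]
orientation: [-0.019, 2.866, 0.005]
contact_force: [13.0, -2.7, -5.2]
finger_gap: 0.0162
gripper_force: 68.1
red 301 245 ((527.1663818359375, 74.46995544433594), (78.90404510498047, 79.40725708007812), 0.005809884984046221)
blue 353 245 ((529.509765625, -57.16527557373047), (81.67671966552734, 78.78206634521484), 89.89701080322266)
```

View pics/top1.png

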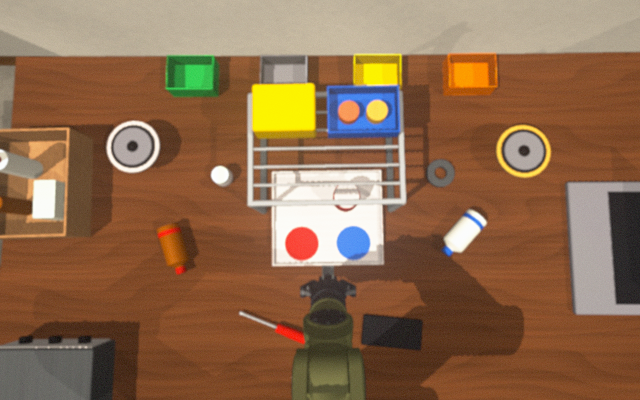

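```bash
python3 -m crank '[0.5,0,0,0,0,0,40, 0,0,0,0,0,0,85, 0,0,0,0,0,0,85, 0,0,0,0,0,0,85, 0,0,0,0,0,0,85]'; python3 -m crank '[0,0,10,0,0,0,85, 0,0,25,0,0,0,85, 0,0,35,0,0,0,85, 0,0,35,0,0,0,85, 0,0,35,0,0,0,85]';  python3 - <<'E'
from h import *
log()
S=[([-1.22498230e+00,3.14162937e-01,-4.79927732e-02,1.21019729e+00,0,0],[0.20321692,-0.56401341,0.25251018])]+[tuple(json.loads(l)[:2]) for l in open('log.txt')]
A=[];B=[]
for q,t in S:
    q2,q3=q[1],q[2]; g=q2-q3; p=g+q[3]; s,c=np.sin,np.cos
    A+= [[1,0,s(q2),s(g),c(g),c(p)],[0,1,c(q2),c(g),-s(g),-s(p)]]; B+=[np.hypot(t[0],t[1]),t[2]]
A=np.array(A);B=np.array(B); x,res,rk,sv=np.linalg.lstsq(A,B,rcond=None); print(rk,sv.round(3),x.round(4),abs(A@x-B).max(),len(B))
np.save('kin.npy',x)
E
```

```text
clock: 7.43
tool_pos: [0.4333, 0.0077, 0.0537]
orientation: [-0.019, 2.873, 0.007]
contact_force: [0.4, 0.8, 1.1]
finger_gap: 0.0755
gripper_force: 0.0
clock: 7.85
tool_pos: [0.4331, 0.0077, 0.1952]
orientation: [-0.019, 2.873, 0.007]
contact_force: [1.4, -0.2, 0.6]
finger_gap: 0.0851
gripper_force: 0.0
6 [6.528 4.738 0.753 0.49  0.282 0.223] [-0.      0.2834  0.5215  0.076   0.4407  0.4418] 1.2895803439771925e-05 22
```

```bash
cat > ik.py <<'E'
from h import *
x=np.load('kin.npy'); h,a,L=x[1],x[2],x[5]; e=np.hypot(x[3],x[4]); e0=np.arctan2(x[3],x[4])
def ik(r,z,p):
    p=np.radians(p); wr=r-L*np.cos(p); wz=z-h+L*np.sin(p)
    # wr=a s2+ e cos(g-e0); wz=a c2 - e sin(g-e0)
    D=np.hypot(wr,wz); ca=(a*a+D*D-e*e)/(2*a*D)
    if abs(ca)>1: return None
    q2=np.arctan2(wr,wz)-np.arccos(ca); G=np.arctan2(-(wz-a*np.cos(q2)),wr-a*np.sin(q2))
    g=G+e0; q3=q2-g; q4=p-g; ok=-.69<q2<1.73 and -1.03<q3<1.25 and -2.08<q4<2.16
    return np.round([q2,q3,q4],2),ok
def tab(rs,zs,ps):
    for z in zs:
        print('z',z); 
        for r in rs: print('  r',r,[p for p in ps if (t:=ik(r,z,p)) and t[1]])
if __name__=='__main__':
    tab([.45,.5,.55,.6,.63,.66,.7],[.03,.06,.1,.2,.3],range(10,180,10))
E
python3 ik.py
```

```text
z 0.03
  r 0.45 [80, 90, 100, 110, 120, 130, 140, 150, 160]
  r 0.5 [70, 80, 90, 100, 110, 120, 130, 140, 150]
  r 0.55 [60, 70, 80, 90, 100, 110, 120, 130, 140, 150]
  r 0.6 [60, 70, 80, 90, 100, 110, 120, 130, 140]
  r 0.63 [50, 60, 70, 80, 90, 100, 110, 120, 130]
  r 0.66 [50, 60, 70, 80, 90, 100, 110, 120, 130]
  r 0.7 [40, 50, 60, 70, 80, 90, 100, 110, 120]
z 0.06
  r 0.45 [70, 80, 90, 100, 110, 120, 130, 140, 150, 160]
  r 0.5 [70, 80, 90, 100, 110, 120, 130, 140, 150]
  r 0.55 [60, 70, 80, 90, 100, 110, 120, 130, 140, 150]
  r 0.6 [60, 70, 80, 90, 100, 110, 120, 130, 140]
  r 0.63 [50, 60, 70, 80, 90, 100, 110, 120, 130]
  r 0.66 [50, 60, 70, 80, 90, 100, 110, 120, 130]
  r 0.7 [40, 50, 60, 70, 80, 90, 100, 110, 120]
z 0.1
  r 0.45 [70, 80, 90, 100, 110, 120, 130, 140, 150, 160]
  r 0.5 [70, 80, 90, 100, 110, 120, 130, 140, 150]
  r 0.55 [60, 70, 80, 90, 100, 110, 120, 130, 140]
  r 0.6 [50, 60, 70, 80, 90, 100, 110, 120, 130, 140]
  r 0.63 [50, 60, 70, 80, 90, 100, 110, 120, 130]
  r 0.66 [50, 60, 70, 80, 90, 100, 110, 120, 130]
  r 0.7 [40, 50, 60, 70, 80, 90, 100, 110, 120]
z 0.2
  r 0.45 [60, 70, 80, 90, 100, 110, 120, 130, 140, 150]
  r 0.5 [60, 70, 80, 90, 100, 110, 120, 130, 140]
  r 0.55 [50, 60, 70, 80, 90, 100, 110, 120, 130, 140]
  r 0.6 [50, 60, 70, 80, 90, 100, 110, 120, 130]
  r 0.63 [40, 50, 60, 70, 80, 90, 100, 110, 120, 130]
  r 0.66 [40, 50, 60, 70, 80, 90, 100, 110, 120]
  r 0.7 [30, 40, 50, 60, 70, 80, 90, 100, 110]
z 0.3
  r 0.45 [50, 60, 70, 80, 90, 100, 110, 120, 130, 140]
  r 0.5 [50, 60, 70, 80, 90, 100, 110, 120, 130]
  r 0.55 [40, 50, 60, 70, 80, 90, 100, 110, 120, 130]
  r 0.6 [40, 50, 60, 70, 80, 90, 100, 110, 120]
  r 0.63 [40, 50, 60, 70, 80, 90, 100, 110, 120]
  r 0.66 [30, 40, 50, 60, 70, 80, 90, 100, 110]
  r 0.7 [30, 40, 50, 60, 70, 80, 90, 100, 110]
```

```bash
python3 -c "
from ik import *
for z in (.035,.16):
  for p in (52,54,56,58): print(z,p,ik(.615,z,p))"; python3 go.py 533 -318 160 -41 56; python3 go.py 533 -318 160 -41 73
```

```text
0.035 52 (array([ 0.28, -1.  , -0.38]), np.True_)
0.035 54 (array([ 0.28, -0.97, -0.3 ]), np.True_)
0.035 56 (array([ 0.27, -0.93, -0.23]), np.True_)
0.035 58 (array([ 0.27, -0.9 , -0.16]), np.True_)
0.16 52 (array([ 0.02, -0.88,  0.01]), np.True_)
0.16 54 (array([ 0.02, -0.84,  0.07]), np.True_)
0.16 56 (array([ 0.03, -0.81,  0.13]), np.True_)
0.16 58 (array([ 0.05, -0.77,  0.19]), np.True_)
tot [  98.7 -324.5  -32.7] [ -6.7  -17.83 -41.43] n 9 row [ 10.96 -36.06  -3.64] [-0.744 -1.981 -4.604] q [ 0.02 -0.18 -0.76  0.73  0.    0.  ] zt [ 0.422 -0.367 -0.829]
tot [  99.3 -325.1  -32.3] [ -0.72  -1.51 -41.78] n 9 row [ 11.03 -36.12  -3.59] [-0.08  -0.168 -4.642] q [ 0.02 -0.18 -0.76  0.73  0.    0.  ] zt [ 0.221 -0.192 -0.956]
```

```bash
for i in 1 2; do python3 -m crank '[10,-32.5,-2,0,0,-4.2,85, 10,-32.5,-2,0,0,-4.2,85, 10,-32.5,-2,0,0,-4.2,85, 10,-32.5,-2,0,0,-4.2,85, 10,-32.5,-2,0,0,-4.2,85]'|head -2|tail -1; done; python3 -m crank '[0,0,-5,-3.7,-4.3,0,85, 0,0,-5,-3.7,-4.3,0,85, 0,0,-5,-3.7,-4.3,0,85, 0,0,0,0,0,0,85]'; python3 go.py 533 -318 32 -41 55; tail -1 log.txt
```

```text
tool_pos: [0.484, -0.1563, 0.1839]
tool_pos: [0.534, -0.3188, 0.1734]
clock: 9.02
tool_pos: [0.5252, -0.3124, 0.1495]
orientation: [0.917, 2.443, -0.259]
contact_force: [-3.2, 2.4, -2.9]
finger_gap: 0.0848
gripper_force: 0.0
tot [   6.5   -4.4 -115. ] [-2.18 -2.33  0.13] n 3 row [  2.18  -1.47 -38.34] [-0.728 -0.778  0.043] q [-0.47  0.06 -0.78  0.19 -0.13  0.21] zt [ 0.433 -0.376 -0.819]
[[-0.4728511302860671, 0.06317678503134704, -0.778472895520538, 0.18715488594064741, -0.12656344182661552, 0.21041274789642705], [0.5251626825910964, -0.3124479600971871, 0.14947843155482324], [0.9172858030274431, 2.4426433665558434, -0.2587239641926789]]
```

```bash
python3 -m crank '[2,-1.5,-25,-0.7,-0.8,0,85, 2,-1.5,-25,-0.7,-0.8,0,85, 1.5,-1,-25,-0.7,-0.7,0,85, 1,-0.5,-20,0,0,0,85, 0,0,-12,0,0,0,85]';python3 -m crank '[0,0,-8,0,0,0,85, 0,0,0,0,0,0,85]'; python3 - <<'E'
from h import *
q,t,o=json.loads(open('log.txt').readlines()[-1]); x=np.load('kin.npy')
side=-np.sin(q[0])*t[0]+np.cos(q[0])*t[1]; rad=np.cos(q[0])*t[0]+np.sin(q[0])*t[1]
p=q[1]-q[2]+q[3]; g=q[1]-q[2]
wr=x[2]*np.sin(q[1])+x[3]*np.sin(g)+x[4]*np.cos(g)
M=R.from_rotvec(o).as_matrix(); Z=R.from_euler('z',-q[0]).apply(M[:,2]); print('L5',side/np.sin(q[4]),side, 'ztool in plane frame',Z,'p',np.degrees(p), 'rad pred', wr+x[5]*np.cos(p),rad)
# model candidates
c,s=np.cos,np.sin
d=np.array([c(p),0,-s(p)]); print(c(q[4])*d+s(q[4])*np.array([0,1,0]), c(q[4])*d-s(q[4])*np.array([0,1,0]))
E
python3 go.py 533 -318 32 -41 55
```

```text
clock: 9.43
tool_pos: [0.5408, -0.3217, 0.0499]
orientation: [0.897, 2.387, -0.281]
contact_force: [0.4, 0.5, 0.7]
finger_gap: 0.0853
gripper_force: 0.0
clock: 9.6
tool_pos: [0.5409, -0.3219, 0.0426]
orientation: [0.896, 2.385, -0.281]
contact_force: [1.0, 0.8, 0.5]
finger_gap: 0.0852
gripper_force: 0.0
L5 0.30889999999999984 -0.0389911569446825 ztool in plane frame [ 0.51171737 -0.12622582 -0.84983079] p 58.94615960380838 rad pred 0.611119764987921 0.6098354373396854
[ 0.51171737 -0.12622582 -0.84983079] [ 0.51171737  0.12622582 -0.84983079]
tot [-9.2  5.  -8.1] [0.09 0.39 0.13] n 1 row [-9.21  5.05 -8.14] [0.089 0.393 0.134] q [-0.47  0.28 -0.91 -0.22 -0.14  0.21] zt [ 0.433 -0.376 -0.819]
```

```bash
python3 -m crank '[-9,5,-8,0,0,0,85, 0,0,0,0,0,0,85]'; python3 go.py 533 -318 32 -41 55; python3 - <<'E'
from h import *
f=cam('top');g=cam('scene'); save(f,'p1',np.hstack([cv2.resize(f['frame'][190:290,415:515],(400,400)),cv2.resize(g['frame'][130:230,160:260],(400,400))]))
E
```

```text
clock: 9.77
tool_pos: [0.531, -0.3166, 0.0355]
orientation: [0.896, 2.384, -0.282]
contact_force: [-0.9, 0.4, -1.0]
finger_gap: 0.0847
gripper_force: 0.0
tot [ 0.7 -0.3 -1.1] [0.13 0.45 0.14] n 1 row [ 0.66 -0.32 -1.05] [0.128 0.445 0.14 ] q [-0.47  0.28 -0.94 -0.25 -0.14  0.21] zt [ 0.433 -0.376 -0.819]
```

View pics/p1.png

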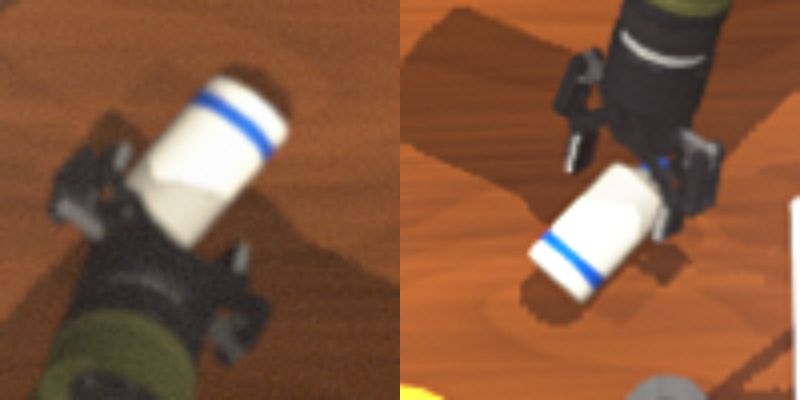

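```bash
python3 -m crank '[0,0,0,0,0,0,50, 0,0,0,0,0,0,50, 0,0,0,0,0,0,50, 0,0,0,0,0,0,50, 0,0,0,0,0,0,50]'; python3 -m crank '[0,0,0,0,0,0,50, 0,0,0,0,0,0,50]'; python3 -m crank '[0,0,5,0,0,0,50, 0,0,10,0,0,0,50, 0,0,20,0,0,0,50, 0,0,20,0,0,0,50, 0,0,20,0,0,0,50]'
cat > full.py <<'E'
from ik import *
L5=.3089; L4=L-L5
def fik(P,az,p):  # TCP mm, tool az, pitch -> joints
    a,b=np.radians([az,p]); z=np.array([np.cos(a)*np.cos(b),np.sin(a)*np.cos(b),-np.sin(b)]); y=np.array([-np.sin(a),np.cos(a),0])
    return fikM(P,np.c_[np.cross(y,z),y,z])
def fikM(P,M):
    P=np.array(P)/1000; z=M[:,2]; c=P-L5*z   # j5 centre lies in the arm plane
    q1=np.arctan2(c[1],c[0]); Z=R.from_euler('z',-q1).apply(z); q5=np.arcsin(Z[1]); pp=np.arctan2(-Z[2],Z[0])
    # in-plane link pitch pp
    rr=np.hypot(c[0],c[1])+L5*np.cos(pp); zz=c[2]-L5*np.sin(pp); t=ik(rr,zz,np.degrees(pp))
    if t is None: return None
    q=[q1,*t[0],q5]
    B=R.from_euler('z',q1)*R.from_euler('y',pp)  # x along link
    d=np.array([np.cos(q5),np.sin(q5),0]); s=np.array([-np.sin(q5),np.cos(q5),0]); s=B.apply(s); u=np.cross(z,s)
    q6=np.arctan2(M[:,1]@u,M[:,1]@s)
    return np.round([*q,q6],2),bool(t[1]) and abs(q5)<1.42
if __name__=='__main__':
    s=manip.sense(); print(s['qpos'].round(2),fikM(s['tool_pos']*1000,R.from_rotvec(s['orientation']).as_matrix()))
    for az in (50,70,90,110): 
        for z in (90,200): print(az,z,fik([528,-57,z],az,35))
    for az in (-50,-70,-90,-110): print(az,fik([527,75,90],az,35))
E
python3 full.py
```

```text
clock: 10.28
tool_pos: [0.5331, -0.3171, 0.0376]
orientation: [0.894, 2.379, -0.281]
contact_force: [-2.2, 3.0, 6.0]
finger_gap: 0.0536
gripper_force: 61.4
clock: 10.45
tool_pos: [0.5331, -0.3171, 0.0376]
orientation: [0.894, 2.379, -0.281]
contact_force: [-2.5, 3.0, 6.9]
finger_gap: 0.0537
gripper_force: 61.4
clock: 10.87
tool_pos: [0.5305, -0.3164, 0.111]
orientation: [0.896, 2.384, -0.282]
contact_force: [0.5, 0.3, -2.5]
finger_gap: 0.0544
gripper_force: 63.7
[-0.47  0.12 -0.87 -0.03 -0.14  0.21] (array([-0.47,  0.12, -0.87, -0.03, -0.14,  0.21]), np.True_)
50 90 (array([-0.6 ,  0.35, -0.81,  0.27,  0.95, -1.4 ]), np.True_)
50 200 (array([-0.6 ,  0.16, -0.71,  0.56,  0.95, -1.4 ]), np.True_)
70 90 (array([-0.59,  0.56, -0.46,  0.89,  0.92, -1.97]), np.True_)
70 200 (array([-0.59,  0.41, -0.38,  1.11,  0.92, -1.97]), np.True_)
90 90 (array([-0.53,  0.74, -0.14,  1.31,  0.78, -2.37]), np.True_)
90 200 (array([-0.53,  0.62, -0.07,  1.5 ,  0.78, -2.37]), np.True_)
110 90 (array([-0.45,  0.89,  0.13,  1.6 ,  0.61, -2.63]), np.True_)
110 200 (array([-0.45,  0.78,  0.19,  1.78,  0.61, -2.63]), np.True_)
-50 (array([ 0.64,  0.37, -0.77,  0.34, -0.96,  1.46]), np.True_)
-70 (array([ 0.62,  0.58, -0.42,  0.94, -0.91,  2.02]), np.True_)
-90 (array([ 0.56,  0.76, -0.11,  1.35, -0.77,  2.4 ]), np.True_)
-110 (array([ 0.47,  0.91,  0.16,  1.63, -0.59,  2.65]), np.True_)
```

```bash
cat > up.py <<'E'
from full import *
def up(padxy,azf,d,ahead,via,baseaz=None):
    s=manip.sense(); t=s['tool_pos']*1000; M=R.from_rotvec(s['orientation']).as_matrix()
    y=M[:,1]; b=np.cross(y,[0,0,1.]); b/=np.linalg.norm(b); b=b if b@M[:,2]>0 else -b
    print('base dir az',np.degrees(np.arctan2(b[1],b[0])))
    n=np.cross(b,[0,0,-1.]); R1=R.from_rotvec(n*np.pi/2); z1=R1.apply(M[:,2]); a1=np.degrees(np.arctan2(z1[1],z1[0]))
    sp=(azf-a1+180)%360-180; T=R.from_euler('z',sp,degrees=True)*R1; rv=np.degrees(T.as_rotvec()); Mf=T.as_matrix()@M
    Pf=np.array([*padxy,12+d])-ahead*Mf[:,2]
    N=int(np.ceil(np.linalg.norm(rv)/6.8)); print('spin',sp,'rotvec',rv.round(2),'N',N,'per',(rv/N).round(3))
    for k in range(0,N+1,3): 
        Mk=R.from_rotvec(np.radians(rv*k/N)).as_matrix()@M; P=t+(np.array(via)-t)*k/N; print(k,P.round(),fikM(P,Mk),'bot',(Mk@(M.T@b)).round(2))
    print('final TCP',Pf.round(1),fikM(Pf,Mf),fikM(Pf+[0,0,120],Mf)); print('final orient',R.from_matrix(Mf).as_rotvec().round(4).tolist(),'zf',Mf[:,2].round(3))
    return Pf
E
python3 -c "
from up import *
up([529,-57],80,72.6,11.7,[500,-300,260])"
```

```text
base dir az -41.150616166467145
spin -58.67194083859067 rotvec [ 87.93  31.16 -45.71] N 16 per [ 5.496  1.948 -2.857]
0 [ 530. -316.  111.] (array([-0.47,  0.12, -0.87, -0.03, -0.14,  0.21]), np.True_) bot [ 0.75 -0.66  0.  ]
3 [ 525. -313.  139.] (array([-0.54,  0.16, -0.6 ,  0.45,  0.  ,  0.37]), np.True_) bot [ 0.63 -0.72 -0.27]
6 [ 519. -310.  167.] (array([-0.62,  0.27, -0.33,  0.84,  0.16,  0.48]), np.True_) bot [ 0.49 -0.69 -0.54]
9 [ 513. -307.  195.] (array([-0.71,  0.42, -0.07,  1.19,  0.33,  0.55]), np.True_) bot [ 0.32 -0.56 -0.76]
12 [ 508. -304.  223.] (array([-0.78,  0.59,  0.15,  1.51,  0.48,  0.59]), np.True_) bot [ 0.17 -0.36 -0.92]
15 [ 502. -301.  251.] (array([-0.85,  0.74,  0.32,  1.79,  0.63,  0.6 ]), np.True_) bot [ 0.04 -0.09 -0.99]
final TCP [527.3 -66.4  91.4] (array([-0.58,  0.66, -0.28,  1.14,  0.85,  0.94]), np.True_) (array([-0.58,  0.52, -0.2 ,  1.36,  0.85,  0.94]), np.True_)
final orient [-1.8118, -1.5203, -0.9349] zf [ 0.142  0.803 -0.579]
```

```bash
for i in 1 2 3; do python3 -m crank '[-2,1,10,5.5,1.95,-2.86,50, -2,1,10,5.5,1.95,-2.86,50, -2,1,10,5.5,1.95,-2.86,50, -2,1,10,5.5,1.95,-2.86,50, -2,1,10,5.5,1.95,-2.86,50]' |grep -E 'tool|gap'; done;  python3 -m crank '[0,0,0,5.5,1.95,-2.86,50, 0,0,0,0,0,0,50]'; cat > to.py <<'E'
from h import *; import sys
v=[float(k) for k in sys.argv[1:]]; s=manip.sense(); t=s['tool_pos']*1000; print('d',(np.array(v[:3])-t).round(1))
if len(v)>3: print('rot',np.degrees((R.from_rotvec(v[3:6])*R.from_rotvec(s['orientation']).inv()).as_rotvec()).round(2))
E
python3 to.py 527.3 -66.4 91.4 -1.8118 -1.5203 -0.9349
```

```text
tool_pos: [0.5212, -0.3115, 0.1629]
finger_gap: 0.054
tool_pos: [0.5116, -0.3072, 0.2124]
finger_gap: 0.0541
tool_pos: [0.5017, -0.3026, 0.2617]
finger_gap: 0.0543
clock: 12.28
tool_pos: [0.4999, -0.3032, 0.2568]
orientation: [-1.813, -1.508, -0.932]
contact_force: [-1.2, 0.7, -5.0]
finger_gap: 0.0537
gripper_force: 63.9
d [  27.4  236.8 -165.4]
rot [-0.34 -0.48  0.24]
```

```bash
python3 -m crank '[2,10,0,-0.3,-0.5,0.2,50, 2,20,-4,0,0,0,50, 2,20,-4,0,0,0,50, 2,20,-4,0,0,0,50, 2,20,-4,0,0,0,50]' |grep tool; python3 -m crank '[2,20,-6,0,0,0,50, 2,20,-6,0,0,0,50, 2,20,-6,0,0,0,50, 2,20,-6,0,0,0,50, 2,20,-6,0,0,0,50]' |grep tool;python3 -m crank '[2,20,-10,0,0,0,50, 2,15,-10,0,0,0,50, 2,10,-10,0,0,0,50, 0,2,-10,0,0,0,50, 0,0,0,0,0,0,50]';python3 to.py 527.3 -66.4 91.4 -1.8118 -1.5203 -0.9349; python3 - <<'E'
from h import *
f=cam('top');g=cam('scene'); 
u,v=proj(g,[.528,-.057,.1])[0].astype(int); print(u,v)
a,b=proj(f,[.528,-.057,.1])[0].astype(int); print(a,b)
save(f,'p2',np.hstack([cv2.resize(f['frame'][b-50:b+50,a-50:a+50],(400,400)),cv2.resize(g['frame'][v-50:v+50,u-50:u+50],(400,400))]))
E
```

```text
tool_pos: [0.5116, -0.211, 0.2449]
tool_pos: [0.5215, -0.1109, 0.215]
clock: 13.53
tool_pos: [0.5266, -0.0639, 0.1737]
orientation: [-1.812, -1.535, -0.934]
contact_force: [-0.5, -0.3, -2.7]
finger_gap: 0.054
gripper_force: 63.8
d [  0.7  -2.5 -82.3]
rot [ 0.52  0.4  -0.3 ]
297 164
354 242
```

View pics/p2.png

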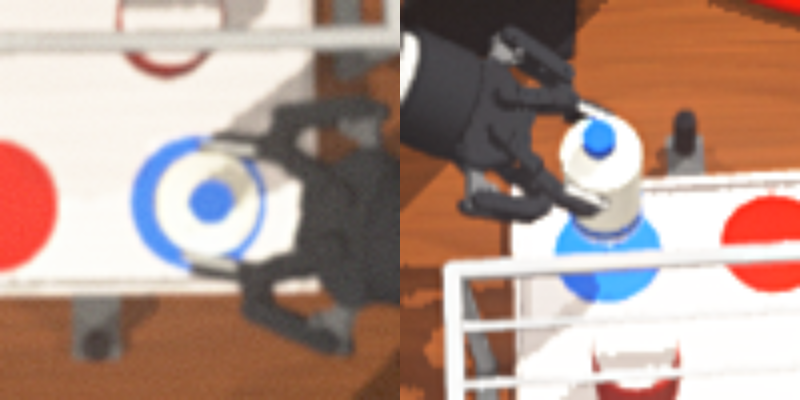

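```bash
cat >> h.py <<'E'
def tri(f,a,g,b):
    d1=ray(f,[a])[0];d2=ray(g,[b])[0]; s=np.linalg.lstsq(np.c_[d1,-d2],g['o']-f['o'],rcond=None)[0]; return (f['o']+d1*s[0]).round(4),(g['o']+d2*s[1]).round(4)
E
python3 - <<'E'
from m import *
f=cam('top');g=cam('scene')
B=((100,120,80),(125,255,255))
a=cv2.minAreaRect(blob(f,*B,(350,236,363,249)))[0]
b=cv2.minAreaRect(blob(g,*B,(290,142,303,155)))[0]
print(a,b,tri(f,a,g,b)); print(onz(f,[a],.218))
s=manip.sense();z=R.from_rotvec(s['orientation']).as_matrix()[:,2]; print('Q',s['tool_pos']+.0117*z)
# band in scene
print(proj(g,[[.529,-.057,.012],[.5285,-.0545,.094],[.5285,-.0545,.218]]))
E
```

```text
(357.0000305175781, 241.50003051757812) (296.0, 148.0) (array([ 0.5287, -0.0554,  0.2114]), array([ 0.5287, -0.0565,  0.2115]))
[[ 0.52859875 -0.05496867  0.218     ]]
Q [ 0.5297194  -0.05647023  0.1687134 ]
[[299.00802301 176.23750832]
 [298.64070835 165.52817273]
 [296.60370701 146.84462149]]
```

```bash
python3 -m crank '[0,0,-16,0.2,0.2,0,50, 0,0,-16,0,0,0,50, 0,0,-16,0,0,0,50, 0,0,-14,0,0,0,50, 0,0,-10,0,0,0,50]';  python3 -m crank '[0,0,-3,0,0,0,50, 0,0,-2,0,0,0,50, 0,0,0,0,0,0,50]'; python3 -m crank '[0,0,-2,0,0,0,50, 0,0,-1,0,0,0,50, 0,0,0,0,0,0,50]'
```

```text
clock: 14.15
tool_pos: [0.5272, -0.0654, 0.1008]
orientation: [-1.812, -1.526, -0.935]
contact_force: [-0.9, 0.0, -2.6]
finger_gap: 0.0539
gripper_force: 64.0
clock: 14.4
tool_pos: [0.5278, -0.0652, 0.0979]
orientation: [-1.812, -1.526, -0.936]
contact_force: [-0.0, -0.7, -2.5]
finger_gap: 0.0538
gripper_force: 63.9
clock: 14.65
tool_pos: [0.5279, -0.0651, 0.0953]
orientation: [-1.812, -1.528, -0.937]
contact_force: [-1.1, -0.3, -3.3]
finger_gap: 0.054
gripper_force: 63.9
```

Expected contact near TCP z = 0.091.

```bash
for i in 1 2 3; do python3 -m crank '[0,0,-1,0,0,0,50, 0,0,-0.5,0,0,0,50, 0,0,0,0,0,0,50]' | grep -E 'tool|force'; done
```

```text
tool_pos: [0.528, -0.0649, 0.0943]
contact_force: [-0.4, -1.1, 3.9]
gripper_force: 64.4
tool_pos: [0.5286, -0.0649, 0.0942]
contact_force: [-1.8, -1.9, 12.2]
gripper_force: 64.8
tool_pos: [0.5296, -0.0649, 0.0942]
contact_force: [-0.9, -4.0, 18.5]
gripper_force: 65.3
```

```bash
python3 -m crank '[0,0,1.5,0,0,0,50, 0,0,0.5,0,0,0,50, 0,0,0,0,0,0,50]' | grep -E 'tool|force'; python3 -m crank '[0,0,0,0,0,0,58, 0,0,0,0,0,0,65, 0,0,0,0,0,0,85, 0,0,0,0,0,0,85, 0,0,0,0,0,0,85]'; python3 -m crank '[0,0,0,0,0,0,85, -0.5,-4,3,0,0,0,85, -1.5,-8,6,0,0,0,85, -1.5,-8,6,0,0,0,85, -3,-16,12,0,0,0,85]'; python3 -m crank '[-4,-24,16,0,0,0,85, -4,-24,16,0,0,0,85, -4,-24,16,0,0,0,85, 0,0,20,0,0,0,85, 0,0,20,0,0,0,85]'; python3 - <<'E'
from h import *
f=cam('top');g=cam('scene'); log()
u,v=300,164;a,b=354,242
save(f,'p3',np.hstack([cv2.resize(f['frame'][b-50:b+50,a-50:a+50],(400,400)),cv2.resize(g['frame'][v-50:v+50,u-50:u+50],(400,400))]))
E
python3 full.py | head -1; python3 go.py 498 387 150 18.5 56
```

```text
tool_pos: [0.5292, -0.0651, 0.0943]
contact_force: [2.0, -1.1, 7.9]
gripper_force: 64.6
clock: 16.07
tool_pos: [0.5274, -0.0648, 0.0923]
orientation: [-1.811, -1.526, -0.935]
contact_force: [0.0, 1.4, -0.6]
finger_gap: 0.0853
gripper_force: 0.0
clock: 16.48
tool_pos: [0.5204, -0.1002, 0.1193]
orientation: [-1.809, -1.526, -0.934]
contact_force: [0.2, -0.4, 0.1]
finger_gap: 0.0852
gripper_force: 0.0
clock: 16.9
tool_pos: [0.5089, -0.1747, 0.2082]
orientation: [-1.813, -1.524, -0.937]
contact_force: [0.4, 0.6, -0.1]
finger_gap: 0.0851
gripper_force: 0.0
[-0.74  0.63 -0.01  1.56  0.76  0.74] (array([-0.74,  0.63, -0.01,  1.56,  0.76,  0.74]), np.True_)
tot [-13.7 561.  -58. ] [-67.2  -77.34  90.4 ] n 20 row [-0.69 28.05 -2.9 ] [-3.36  -3.867  4.52 ] q [-0.74  0.63 -0.01  1.56  0.76  0.74] zt [ 0.53   0.177 -0.829]
```

View pics/p3.png

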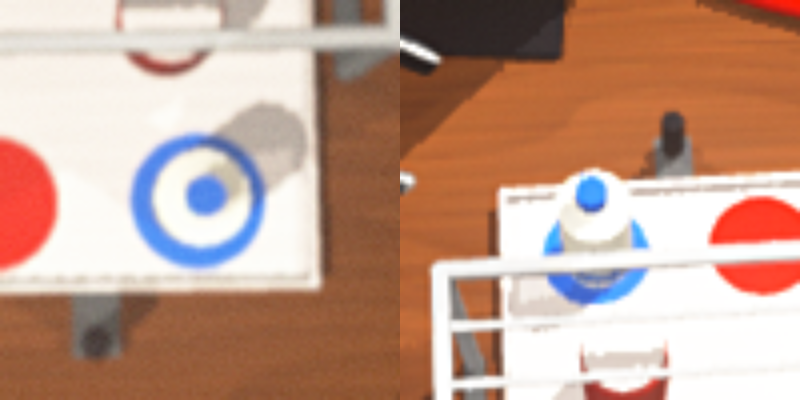

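```bash
python3 - <<'E'
from full import *
s=manip.sense(); M=R.from_rotvec(s['orientation']).as_matrix(); t=s['tool_pos']*1000
rv=np.array([-67.2,-77.34,90.4]); end=np.array([485,387,260]); t=t+[-20,0,90]
for k in range(0,21,2):
    Mk=R.from_rotvec(np.radians(rv*k/20)).as_matrix()@M; P=t+(end-t)*k/20; print(k,P.round(),fikM(P,Mk),Mk[:,2].round(2))
E
```

```text
0 [ 490. -174.  300.] (array([-0.76,  0.54,  0.05,  1.72,  0.75,  0.72]), np.True_) [ 0.15  0.8  -0.58]
2 [ 490. -118.  296.] (array([-0.65,  0.43, -0.07,  1.59,  0.72,  0.66]), np.True_) [ 0.11  0.75 -0.66]
4 [489. -62. 292.] (array([-0.53,  0.31, -0.18,  1.44,  0.68,  0.63]), np.True_) [ 0.09  0.68 -0.73]
6 [489.  -6. 288.] (array([-0.4 ,  0.19, -0.28,  1.29,  0.63,  0.62]), np.True_) [ 0.09  0.6  -0.79]
8 [488.  50. 284.] (array([-0.24,  0.08, -0.38,  1.14,  0.57,  0.62]), np.True_) [ 0.11  0.52 -0.84]
10 [488. 106. 280.] (array([-0.07, -0.01, -0.46,  0.99,  0.47,  0.63]), np.True_) [ 0.15  0.44 -0.88]
12 [487. 162. 276.] (array([ 0.12, -0.08, -0.52,  0.86,  0.35,  0.63]), np.True_) [ 0.21  0.37 -0.91]
14 [487. 219. 272.] (array([ 0.31, -0.11, -0.56,  0.75,  0.2 ,  0.62]), np.True_) [ 0.28  0.3  -0.91]
16 [486. 275. 268.] (array([ 0.49, -0.11, -0.59,  0.65,  0.04,  0.58]), np.True_) [ 0.36  0.24 -0.9 ]
18 [486. 331. 264.] (array([ 0.66, -0.08, -0.6 ,  0.55, -0.11,  0.51]), np.True_) [ 0.44  0.2  -0.87]
20 [485. 387. 260.] (array([ 0.8 , -0.03, -0.61,  0.46, -0.26,  0.41]), np.True_) [ 0.53  0.18 -0.83]
```

```bash
python3 -m crank '[-5,0,23,0,0,0,85, -5,0,23,0,0,0,85, -5,0,23,0,0,0,85, -5,0,23,0,0,0,85]'|grep tool; for i in 1 2 3 4; do python3 -m crank '[0,28,-2,-3.36,-3.87,4.52,85, 0,28,-2,-3.36,-3.87,4.52,85, 0,28,-2,-3.36,-3.87,4.52,85, 0,28,-2,-3.36,-3.87,4.52,85, 0,28,-2,-3.36,-3.87,4.52,85]' | grep tool; done; python3 -m crank '[0,0,0,0,0,0,85]'|grep tool;  python3 go.py 498 387 36 18.5 56; python3 go.py 498 387 36 18.5 54
```

```text
tool_pos: [0.4886, -0.1727, 0.3]
tool_pos: [0.4891, -0.0319, 0.289]
tool_pos: [0.489, 0.1083, 0.2795]
tool_pos: [0.4887, 0.2484, 0.2697]
tool_pos: [0.4884, 0.3886, 0.2595]
tool_pos: [0.4868, 0.3914, 0.2577]
tot [   9.6   -4.9 -219.3] [ 0.23 -0.   -0.36] n 6 row [  1.6   -0.82 -36.54] [ 0.038 -0.    -0.06 ] q [ 0.81 -0.02 -0.6   0.46 -0.26  0.4 ] zt [ 0.53   0.177 -0.829]
tot [   9.5   -4.9 -219.3] [ 0.87 -1.9  -0.36] n 6 row [  1.59  -0.82 -36.55] [ 0.144 -0.316 -0.059] q [ 0.81 -0.02 -0.6   0.46 -0.26  0.4 ] zt [ 0.557  0.187 -0.809]
```

```bash
python3 -m crank '[2,-1,-35,0,0,0,85, 2,-1,-35,0,0,0,85, 2,-1,-35,0,0,0,85, 2,-1,-35,0,0,0,85, 1,-1,-35,0,0,0,85]'|grep -E 'tool|contact'; python3 -m crank '[1,0,-20,0,0,-0.3,85, 0,0,-14,0,0,0,85, 0,0,-6,0,0,0,85, 0,0,0,0,0,0,85]'|grep -E 'tool|contact'; python3 go.py 498 387 36 18.5 56
```

```text
tool_pos: [0.498, 0.3812, 0.083]
contact_force: [0.8, 0.3, 0.1]
tool_pos: [0.4981, 0.3805, 0.0423]
contact_force: [-0.4, -0.0, 0.4]
tot [-1.7  6.  -3.8] [ 0.26 -0.22  0.53] n 1 row [-1.68  6.   -3.76] [ 0.261 -0.22   0.526] q [ 0.78  0.29 -0.85 -0.11 -0.25  0.39] zt [ 0.53   0.177 -0.829]
```

```bash
python3 -m crank '[-2,6,-4,0,0,0.5,85, 0,0,0,0,0,0,85]'|grep -E 'tool|contact'; python3 go.py 498 387 36 18.5 56; python3 - <<'E'
from h import *
f=cam('top');g=cam('scene'); save(f,'p4',np.hstack([cv2.resize(f['frame'][200:300,125:225],(400,400)),cv2.resize(g['frame'][115:215,385:485],(400,400))]))
E
```

```text
tool_pos: [0.4977, 0.3893, 0.0415]
contact_force: [-1.2, -0.2, -0.0]
tot [-1.3 -2.8 -3. ] [ 0.01  0.02 -0.06] n 1 row [-1.28 -2.84 -3.02] [ 0.006  0.021 -0.057] q [ 0.79  0.3  -0.85 -0.12 -0.25  0.39] zt [ 0.53   0.177 -0.829]
```

View pics/p4.png

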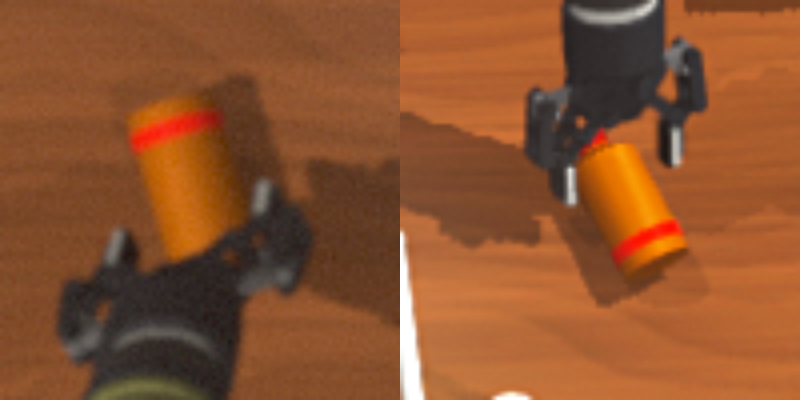

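```bash
python3 -m crank '[0,-5,-3,0,0,-2,85, 0,0,0,0,0,0,85]'|grep -E 'tool|contact'; python3 -m crank '[0,0,0,0,0,0,65, 0,0,0,0,0,0,55, 0,0,0,0,0,0,50, 0,0,0,0,0,0,50, 0,0,0,0,0,0,50]'; python3 -m crank '[0,0,0,0,0,0,50, 0,0,0,0,0,0,50]'; python3 go.py 498 387 36 18.5 56
```

```text
tool_pos: [0.4973, 0.3832, 0.0383]
contact_force: [-0.8, -0.5, -0.1]
clock: 20.68
tool_pos: [0.4976, 0.3839, 0.0388]
orientation: [-0.368, 2.525, 0.112]
contact_force: [-3.9, -1.1, 8.3]
finger_gap: 0.0544
gripper_force: 60.4
clock: 20.85
tool_pos: [0.4976, 0.3839, 0.0388]
orientation: [-0.368, 2.525, 0.112]
contact_force: [-4.9, -0.2, 8.1]
finger_gap: 0.0542
gripper_force: 60.4
tot [-1.2  2.6 -0.3] [0.01 0.04 1.94] n 1 row [-1.17  2.55 -0.3 ] [0.009 0.044 1.939] q [ 0.79  0.3  -0.85 -0.12 -0.27  0.43] zt [ 0.53   0.177 -0.829]
```

```bash
python3 -m crank '[0,0,5,0,0,0,50, 0,0,10,0,0,0,50, 0,0,20,0,0,0,50, 0,0,20,0,0,0,50, 0,0,20,0,0,0,50]'|grep -E 'tool|gap'; python3 -c "
from up import *
up([528,75],-80,72,13,[480,360,260])"
```

```text
tool_pos: [0.4965, 0.3824, 0.1128]
finger_gap: 0.0544
base dir az 16.527631812884053
spin 83.33646539041871 rotvec [-82.26  51.01  64.35] N 18 per [-4.57   2.834  3.575]
0 [497. 382. 113.] (array([ 0.79,  0.16, -0.79,  0.09, -0.27,  0.43]), np.True_) bot [0.96 0.28 0.  ]
3 [494. 379. 137.] (array([ 0.78,  0.21, -0.54,  0.51, -0.25,  0.21]), np.True_) bot [ 0.87  0.43 -0.22]
6 [491. 375. 162.] (array([ 0.79,  0.33, -0.27,  0.88, -0.28,  0.02]), np.True_) bot [ 0.74  0.5  -0.46]
9 [488. 371. 186.] (array([ 0.82,  0.48, -0.02,  1.22, -0.34, -0.14]), np.True_) bot [ 0.56  0.49 -0.67]
12 [486. 367. 211.] (array([ 0.86,  0.63,  0.22,  1.52, -0.43, -0.28]), np.True_) bot [ 0.36  0.39 -0.85]
15 [483. 364. 235.] (array([ 0.9 ,  0.78,  0.42,  1.8 , -0.52, -0.41]), np.True_) bot [ 0.17  0.22 -0.96]
18 [480. 360. 260.] (array([ 0.95,  0.9 ,  0.54,  2.02, -0.63, -0.51]), np.True_) bot [ 0.  0. -1.]
final TCP [526.1  85.6  91.2] (array([ 0.61,  0.7 , -0.23,  1.21, -0.85, -0.87]), np.True_) (array([ 0.61,  0.56, -0.15,  1.42, -0.85, -0.87]), np.True_)
final orient [1.7918, -1.5035, 0.9559] zf [ 0.144 -0.818 -0.557]
```

```bash
for i in 1 2 3; do python3 -m crank '[-1,-1.5,9,-4.57,2.83,3.58,50, -1,-1.5,9,-4.57,2.83,3.58,50, -1,-1.5,9,-4.57,2.83,3.58,50, -1,-1.5,9,-4.57,2.83,3.58,50, -1,-1.5,9,-4.57,2.83,3.58,50]'|grep -E 'tool|gap'; done; python3 -m crank '[0,-4,0,-4.57,2.83,3.58,50, 0,-4,0,-4.57,2.83,3.58,50, 0,-4,0,-4.57,2.83,3.58,50, 0,0,0,0,0,0,50]'|grep -E 'tool|gap'; python3 to.py 526.1 85.6 91.2 1.7918 -1.5035 0.9559
```

```text
tool_pos: [0.4921, 0.375, 0.1591]
finger_gap: 0.054
tool_pos: [0.4874, 0.3679, 0.2037]
finger_gap: 0.054
tool_pos: [0.4825, 0.3607, 0.2481]
finger_gap: 0.0543
tool_pos: [0.4808, 0.3487, 0.2442]
finger_gap: 0.0543
d [  45.3 -263.1 -153. ]
rot [ 0.27 -0.37 -0.18]
```

```bash
python3 -m crank '[3,-10,0,0,-0.3,0,50, 3,-20,-2,0,0,0,50, 3,-20,-4,0,0,0,50, 3,-20,-4,0,0,0,50, 3,-20,-4,0,0,0,50]' |grep tool; python3 -m crank '[3,-20,-5,0,0,0,50, 3,-20,-5,0,0,0,50, 3,-20,-5,0,0,0,50, 3,-20,-5,0,0,0,50, 3,-20,-5,0,0,0,50]' |grep tool;python3 -m crank '[3,-20,-8,0,0,0,50, 3,-20,-8,0,0,0,50, 3,-18,-8,0,0,0,50, 3,-12,-8,0,0,0,50, 0,0,0,0,0,0,50]'|grep -E 'tool|gap'; python3 to.py 526.1 85.6 91.2 1.7918 -1.5035 0.9559
```

```text
tool_pos: [0.4974, 0.2579, 0.2338]
tool_pos: [0.5124, 0.1576, 0.2088]
tool_pos: [0.5237, 0.0861, 0.1761]
finger_gap: 0.054
d [  2.4  -0.5 -84.9]
rot [-0.27  0.37  0.24]
```

```bash
python3 - <<'E'
from m import *
f=cam('top');g=cam('scene'); c=[.5256,.0755,.213]
B=((0,190,100),(6,255,255)); out=[]
for k in(f,g):
    u,v=proj(k,c)[0].astype(int); b=blob(k,*B,(u-7,v-7,u+8,v+8)); out.append(cv2.minAreaRect(b)[0]); print((u,v),cv2.minAreaRect(b))
print(tri(f,out[0],g,out[1]),onz(f,[out[0]],.213))
u,v=proj(g,c)[0].astype(int);a,b=proj(f,c)[0].astype(int)
save(f,'p5',np.hstack([cv2.resize(f['frame'][b-50:b+50,a-50:a+50],(400,400)),cv2.resize(g['frame'][v-50:v+50,u-50:u+50],(400,400))]))
E
```

```text
(np.int64(295), np.int64(243)) ((295.0, 242.0), (10.0, 10.0), 90.0)
(np.int64(344), np.int64(144)) ((344.5000305175781, 145.50001525878906), (8.485280990600586, 8.485280990600586), 45.0)
(array([0.5278, 0.0758, 0.2125]), array([0.5278, 0.0754, 0.2125])) [[0.52781509 0.07580758 0.213     ]]
```

```bash
python3 -m crank '[0,0,-16,-0.1,0.2,0.1,50, 0,0,-16,0,0,0,50, 0,0,-16,0,0,0,50, 0,0,-14,0,0,0,50, 0,0,-10,0,0,0,50]'|grep -E 'tool|contact';  python3 -m crank '[0,0,-4,0,0,0,50, 0,0,-2,0,0,0,50, 0,0,0,0,0,0,50]'|grep -E 'tool|contact'; for i in 1 2 3; do python3 -m crank '[0,0,-1,0,0,0,50, 0,0,-0.5,0,0,0,50, 0,0,0,0,0,0,50]' | grep -E 'tool|contact'; done
```

```text
tool_pos: [0.5242, 0.0895, 0.1036]
contact_force: [-0.6, 0.2, -0.5]
tool_pos: [0.5243, 0.0888, 0.0986]
contact_force: [-0.5, -0.1, -0.8]
tool_pos: [0.5244, 0.0887, 0.0974]
contact_force: [-0.4, -0.9, -1.2]
tool_pos: [0.5242, 0.0885, 0.0956]
contact_force: [1.0, -0.1, -1.8]
tool_pos: [0.5243, 0.0884, 0.0944]
contact_force: [-1.1, 0.3, 0.9]
```

```bash
for i in 1 2 3; do python3 -m crank '[0,0,-0.5,0,0,0,50, 0,0,-0.5,0,0,0,50, 0,0,0,0,0,0,50]' | grep -E 'tool|contact'; done
```

```text
tool_pos: [0.5245, 0.0883, 0.0942]
contact_force: [-2.8, 1.4, 6.7]
tool_pos: [0.5251, 0.0883, 0.0941]
contact_force: [-1.8, 0.1, 10.7]
tool_pos: [0.5257, 0.0883, 0.094]
contact_force: [-1.2, 0.7, 16.0]
```

```bash
python3 -m crank '[0,0,1,0,0,0,50, 0,0,0.5,0,0,0,50, 0,0,0,0,0,0,50]' | grep -E 'tool|contact'; python3 -m crank '[0,0,0,0,0,0,58, 0,0,0,0,0,0,65, 0,0,0,0,0,0,85, 0,0,0,0,0,0,85, 0,0,0,0,0,0,85]'|grep -E 'tool|gap|contact'; python3 -m crank '[0,0,0,0,0,0,85, -0.5,4,3,0,0,0,85, -1.5,8,6,0,0,0,85, -1.5,8,6,0,0,0,85, -3,16,12,0,0,0,85]'|grep -E 'tool|contact'; python3 -m crank '[-4,24,16,0,0,0,85, -4,24,16,0,0,0,85, -4,24,16,0,0,0,85, -5,0,20,0,0,0,85, -10,0,25,0,0,0,85]'|grep tool; python3 - <<'E'
from m import *
f=cam('top');g=cam('scene'); save(f,'p6',np.hstack([cv2.resize(f['frame'][192:292,277:377],(400,400)),cv2.resize(g['frame'][115:215,272:372],(400,400))]))
log()
for n,lo,hi,c in(('rcap',(0,190,100),(6,255,255),[.5278,.0776,.13]),('bcap',(100,120,80),(125,255,255),[.529,-.0555,.13])):
  o=[]
  for k in(f,g):
    u,v=proj(k,c)[0].astype(int); o.append(cv2.minAreaRect(blob(k,lo,hi,(u-7,v-7,u+8,v+8)))[0])
  print(n,o,tri(f,o[0],g,o[1]))
from full import *
for p in (70,75,80,90): print(p,fik([437,8,60],0.7,p),fik([437,8,150],.7,p))
E
python3 go.py 440 7 150 0.7 75
```

```text
tool_pos: [0.5256, 0.0887, 0.0941]
contact_force: [0.8, 0.6, 5.4]
tool_pos: [0.524, 0.0885, 0.0923]
contact_force: [0.3, -0.2, 1.1]
finger_gap: 0.0846
tool_pos: [0.517, 0.1238, 0.1193]
contact_force: [0.7, -0.4, 0.3]
tool_pos: [0.4906, 0.1981, 0.2124]
rcap [(297.0, 244.5), (343.0500183105469, 157.35000610351562)] (array([0.5234, 0.0777, 0.1271]), array([0.5233, 0.0767, 0.1271]))
bcap [(355.0, 240.0), (297.5, 162.5)] (array([ 0.5335, -0.0559,  0.127 ]), array([ 0.5335, -0.0565,  0.127 ]))
70 (array([ 0.02, -0.03, -1.03,  0.22, -0.  ,  0.01]), False) (array([ 0.02, -0.19, -0.9 ,  0.51, -0.  ,  0.01]), np.True_)
75 (array([ 0.02,  0.02, -0.95,  0.35, -0.  ,  0.01]), np.True_) (array([ 0.02, -0.12, -0.82,  0.61, -0.  ,  0.01]), np.True_)
80 (array([ 0.02,  0.07, -0.86,  0.46, -0.  ,  0.01]), np.True_) (array([ 0.02, -0.06, -0.74,  0.71, -0.  ,  0.01]), np.True_)
90 (array([ 0.02,  0.19, -0.69,  0.68, -0.  ,  0.01]), np.True_) (array([ 0.02,  0.08, -0.58,  0.91, -0.  ,  0.01]), np.True_)
tot [ -51.6 -191.2  -63.1] [ 61.55 -50.43 -85.01] n 17 row [ -3.03 -11.25  -3.71] [ 3.62  -2.967 -5.001] q [ 0.79  0.66  0.02  1.63 -0.75 -0.67] zt [ 0.259  0.003 -0.966]
```

View pics/p6.png

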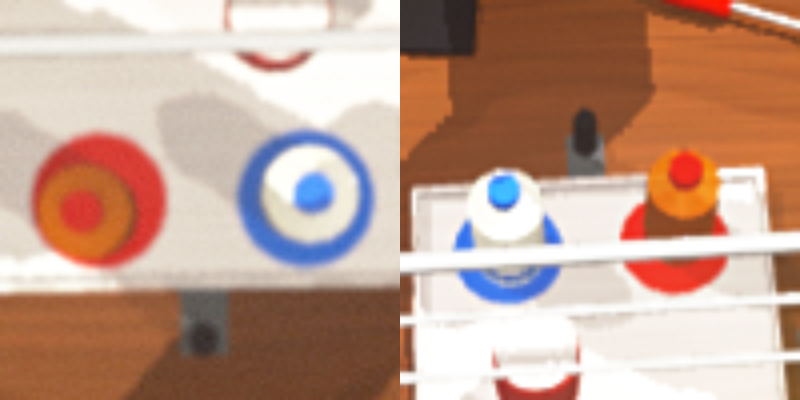

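```bash
python3 - <<'E'
from full import *
s=manip.sense(); M=R.from_rotvec(s['orientation']).as_matrix(); t=s['tool_pos']*1000
rv=np.array([61.55,-50.43,-85.0]); end=np.array([440,7,215])
for k in range(0,18,3):
    Mk=R.from_rotvec(np.radians(rv*k/17)).as_matrix()@M; P=t+(end-t)*k/17; print(k,P.round(),fikM(P,Mk),Mk[:,2].round(2))
E
```

```text
0 [491. 198. 216.] (array([ 0.79,  0.66,  0.02,  1.63, -0.75, -0.67]), np.True_) [ 0.15 -0.82 -0.56]
3 [482. 164. 216.] (array([ 0.69,  0.55, -0.06,  1.52, -0.62, -0.53]), np.True_) [ 0.04 -0.72 -0.69]
6 [473. 131. 216.] (array([ 0.58,  0.4 , -0.16,  1.39, -0.5 , -0.4 ]), np.True_) [-0.01 -0.58 -0.81]
9 [464.  97. 215.] (array([ 0.45,  0.25, -0.3 ,  1.23, -0.38, -0.29]), np.True_) [-0.01 -0.42 -0.91]
12 [455.  63. 215.] (array([ 0.3 ,  0.08, -0.44,  1.07, -0.25, -0.18]), np.True_) [ 0.05 -0.24 -0.97]
15 [446.  29. 215.] (array([ 0.14, -0.08, -0.6 ,  0.9 , -0.11, -0.07]), np.True_) [ 0.16 -0.08 -0.98]
```

```bash
for i in 1 2 3; do python3 -m crank '[-3,-11,0,3.62,-2.97,-5,85, -3,-11,0,3.62,-2.97,-5,85, -3,-11,0,3.62,-2.97,-5,85, -3,-11,0,3.62,-2.97,-5,85, -3,-11,0,3.62,-2.97,-5,85]'|grep tool; done; python3 -m crank '[-3,-11,-5,3.62,-2.97,-5,85, -3,-11,-5,3.62,-2.97,-5,85, 0,0,0,0,0,0,85]'|grep tool; python3 go.py 430 7 110 0.7 75; python3 - <<'E'
from h import *
f=cam('top'); print('knob',onz(f,[[277+202/4,192+338/4]],.066))
E
```

```text
tool_pos: [0.4757, 0.1414, 0.2121]
tool_pos: [0.4608, 0.0861, 0.2125]
tool_pos: [0.4457, 0.031, 0.2127]
tool_pos: [0.4361, 0.0072, 0.2005]
tot [ -6.9  -0.2 -87.6] [-0.2  -0.15  0.29] n 3 row [ -2.3   -0.07 -29.22] [-0.066 -0.049  0.095] q [ 0.02 -0.18 -0.73  0.75  0.    0.01] zt [ 0.259  0.003 -0.966]
knob [[0.44693655 0.00789127 0.066     ]]
```

```bash
python3 -m crank '[2,0,-35,0,0,0.3,85, 2,0,-35,0,0,0,85, 2,0,-35,0,0,0,85, 1,0,-25,0,0,0,85, 0,0,-12,0,0,0,85]'|grep -E 'tool|contact'; python3 -m crank '[0,0,0,0,0,0,85]'|grep -E 'tool|contact'; python3 go.py 443 7.5 52 0.7 75
```

```text
tool_pos: [0.4453, 0.0104, 0.0573]
contact_force: [-0.8, -1.0, 0.2]
tool_pos: [0.4448, 0.0104, 0.0575]
contact_force: [-0.3, -0.3, 0.3]
tot [-2.6 -2.9 -2.6] [-0.08 -0.47 -0.57] n 1 row [-2.57 -2.86 -2.57] [-0.084 -0.469 -0.575] q [ 0.02  0.04 -0.93  0.35  0.    0.  ] zt [ 0.259  0.003 -0.966]
```

```bash
python3 -m crank '[-1,-2.5,-2,0,0,-0.5,85, 0,0,0,0,0,0,60, 0,0,0,0,0,0,40, 0,0,0,0,0,0,30, 0,0,0,0,0,0,24]'|grep -E 'tool|contact|gap';python3 -m crank '[0,0,0,0,0,0,20, 0,0,0,0,0,0,18, 0,0,0,0,0,0,16, 0,0,0,0,0,0,14, 0,0,0,0,0,0,12]'|grep -E 'tool|contact|gap|grip'
```

```text
tool_pos: [0.4466, 0.0071, 0.0596]
contact_force: [0.3, -0.0, -0.1]
finger_gap: 0.038
tool_pos: [0.4464, 0.0073, 0.0593]
contact_force: [-2.7, 1.1, 6.4]
finger_gap: 0.0163
gripper_force: 58.3
```

```bash
python3 -m crank '[1,0,0,0,0,0,12, 2,0,0,0,0,0,12, 3,0,0,0,0,0,12, 4,0,0,0,0,0,12, 5,0,0,0,0,0,12]'|grep -E 'tool|contact'; for i in 1 2 3 4; do python3 -m crank '[5,0,0,0,0,0,12, 5,0,0,0,0,0,12, 5,0,0,0,0,0,12, 5,0,0,0,0,0,12, 5,0.3,0,0,0,0,12]'|grep -E 'tool|contact'; done
```

```text
tool_pos: [0.4613, 0.0075, 0.0593]
contact_force: [-2.1, 2.7, 7.3]
tool_pos: [0.4865, 0.0078, 0.0593]
contact_force: [-2.2, 1.6, 6.6]
tool_pos: [0.5115, 0.0082, 0.0593]
contact_force: [-2.3, 0.6, 7.1]
tool_pos: [0.5365, 0.0085, 0.0593]
contact_force: [-2.3, 2.8, 6.2]
tool_pos: [0.5614, 0.0088, 0.0593]
contact_force: [-2.0, 1.5, 6.2]
```

```bash
python3 -m crank '[4,0,0,0,0,0,12, 3,0,0,0,0,0,12, 2,0,0,0,0,0,12, 1.5,0,0,0,0,0,12, 1,0,0,0,0,0,12]'|grep -E 'tool|contact'; python3 -m crank '[1,0,0,0,0,0,12, 1,0,0,0,0,0,12, 0,0,0,0,0,0,12]'|grep -E 'tool|contact'
```

```text
tool_pos: [0.5729, 0.009, 0.0593]
contact_force: [-2.5, 3.5, 6.1]
tool_pos: [0.575, 0.009, 0.0593]
contact_force: [-0.4, 3.4, 4.9]
```

```bash
for i in 1 2 3; do python3 -m crank '[1,0,0,0,0,0,12, 1,0,0,0,0,0,12, 1,0,0,0,0,0,12, 0,0,0,0,0,0,12]'|grep -E 'tool|contact'; done
```

```text
tool_pos: [0.5779, 0.009, 0.0593]
contact_force: [-2.2, 2.7, 5.8]
tool_pos: [0.5809, 0.0091, 0.0593]
contact_force: [-1.0, 2.8, 5.1]
tool_pos: [0.5828, 0.0091, 0.0593]
contact_force: [-7.3, 3.3, 11.6]
```

```bash
python3 -m crank '[1,0,0,0,0,0,12, 1,0,0,0,0,0,12, 0,0,0,0,0,0,12]'|grep -E 'tool|contact'; python3 -m crank '[0,0,0,0,0,0,12]'|grep -E 'tool|contact'
```

```text
tool_pos: [0.5829, 0.0091, 0.0592]
contact_force: [-17.1, 3.5, 23.6]
tool_pos: [0.5829, 0.0091, 0.0592]
contact_force: [-15.4, 3.1, 23.9]
```

```bash
python3 -m crank '[-0.5,0,0,0,0,0,12, -0.5,0,-0.5,0,0,0,16, 0,0,0,0,0,0,25, 0,0,0,0,0,0,50, 0,0,0,0,0,0,85]'|grep -E 'tool|contact'; python3 -m crank '[0,0,0,0,0,0,85, -3,0,10,0,0,0,85, -8,0,25,0,0,0,85, -12,0,30,0,0,0,85, -30,0,10,0,0,0,85]'|grep -E 'tool|contact';python3 -m crank '[-30,0,10,0,0,0,85, -25,-25,0,0,0,0,85, -5,-40,0,0,0,0,85, 0,-40,0,0,0,0,85, 0,-40,0,0,0,0,85]'|grep -E 'tool|contact'; python3 - <<'E'
from h import *
f=cam('top'); save(f,'end')
def edge(img,n):
    g=cv2.cvtColor(img,cv2.COLOR_RGB2GRAY).astype(float)
    for x0,x1 in((280,312),(338,375)):
        for z,(a,b) in {'home':(203,222),'out':(255,275)}.items():
            c=g[a:b,x0:x1].mean(1); d=np.diff(c); i=d.argmin(); w=-d[max(0,i-2):i+3].clip(max=0); y=a+.5+(w*np.arange(max(0,i-2),max(0,i-2)+len(w))).sum()/w.sum(); print(n,z,x0,round(y,2),onz(f,[[(x0+x1)/2,y]],.024)[0].round(4),round(d.min(),1))
rd=lambda n:cv2.cvtColor(cv2.imread(f'pics/{n}.png'),cv2.COLOR_BGR2RGB)
edge(rd('top0'),'top0');edge(rd('top1'),'top1');edge(f['frame'],'now')
E
```

```text
tool_pos: [0.5842, 0.0081, 0.058]
contact_force: [0.7, -0.7, -0.6]
tool_pos: [0.5361, 0.0082, 0.1383]
contact_force: [0.8, -0.2, 1.6]
tool_pos: [0.4705, -0.1378, 0.1443]
contact_force: [1.3, -0.3, -0.1]
top0 home 280 212.57 [0.6054 0.088  0.024 ] -68.4
top0 out 280 272.04 [0.4555 0.0872 0.024 ] -3.4
top0 home 338 211.69 [ 0.6072 -0.0661  0.024 ] -66.4
top0 out 338 272.77 [ 0.4537 -0.0646  0.024 ] -3.1
top1 home 280 203.5 [0.6286 0.0881 0.024 ] -4.5
top1 out 280 265.78 [0.4711 0.0873 0.024 ] -61.8
top1 home 338 207.4 [ 0.6182 -0.0662  0.024 ] -17.5
top1 out 338 264.78 [ 0.4735 -0.0648  0.024 ] -46.3
now home 280 210.64 [0.6103 0.088  0.024 ] -70.3
now out 280 271.98 [0.4557 0.0872 0.024 ] -4.0
now home 338 209.7 [ 0.6123 -0.0662  0.024 ] -67.7
now out 338 267.95 [ 0.4656 -0.0648  0.024 ] -6.2
```

```bash
python3 - <<'E'
from h import *
f=cam('top');g=cam('scene'); save(f,'fin',np.hstack([cv2.resize(f['frame'][130:230,250:410],(480,300)),cv2.resize(g['frame'][165:265,255:400],(320,300))])); print(manip.sense()['clock'])
E
```

```text
36.3333
```

View pics/fin.png

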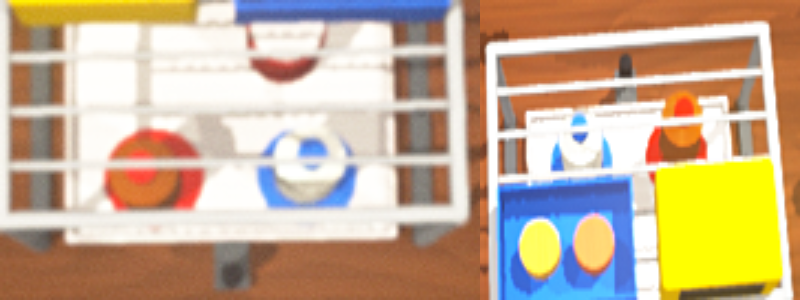

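The last view shows the tray home under the riser. The amber bottle (about px 140,175) stands on red, the white one (310,165) stands on blue, and the can (285,50) is upright.

```bash
python3 -c "
from plant import manip
print(manip.finish_job())"
```

```text
the job is handed in; nothing more can be done
None
```

Both bottles stand upright on their own pads, the tray is pushed fully home with the can still standing, and the job was handed in at about 36 s on the robot's clock.

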